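Release the cam lock and slide the shoe-polish tray home

ROBOT

A 6-joint arm with a two-finger parallel gripper is mounted at the origin on the work surface. World frame = base frame: x ahead of the robot, y to its left, z up, the work surface at z = 0. Lengths are in m, angles in rad, forces in N, time in s.
With the tool pointing down it reaches from about 0.3 to 0.825 m from the base axis. Payload 5.4 kg.
Tool frame: the origin (TCP) lies at the very end of the fingers, on their centre line; the grasp point (between the pads) lies 19 mm behind it; z points along the fingers, y is the line along which they close (so a half turn about z gives the same grasp; the last joint's range is limited). The gripper opens to 92 mm and grips with 3 to 60 N. Pads are 20 mm wide; open, the fingers measure 128 mm over their backs; the gripper's body (75 mm by 189 mm) begins 69 mm behind the grasp point.
Start: joints at [0.905, 0.158, 1.597, -0, 1.386, -0.21], TCP at [0.253, 0.516, 0.215] pointing down, gripper open.
Joint ranges: [-2.91, 2.91], [-0.94, 2.29], [0.18, 2.7], [-1.29, 4.43], [0.17, 2.64], [-3, 3]. Speed limits (rad/s): [2.57, 2.57, 3.14, 3.14, 3.14, 3.14].

INTERFACE

Orientations are given as a rotation vector (axis times angle).
In Python, from workcell import bot gives the robot as it stands. Calls block until the motion is done:
- bot.goto(position, orientation): joint-space move of the TCP to a pose.
- bot.line_to(position, rot=None, max_speed=0.15): straight line of the TCP; rot=None keeps the orientation; max_speed is the mean speed in m/s.
- bot.set_joints(angles): joint-space move.
- bot.set_gripper(opening, newtons=None): opening from 0.0 (shut) to 1.0 (fully open); newtons is the grip in N (None keeps the last); returns when the fingers have stopped.
- bot.hold(seconds).
- bot.inverse_kinematics(position, orientation): joint angles nearest the present ones, or None.
- bot.read_camera(name): name is "scene" or "top" or "wrist"; returns a dict with "pixels" (384x512x3 uint8, blue, green, red), "fx", "fy", "cx", "cy" (pixels), "k1" (the pictures are not rectified: a ray, as slopes to the right and down, at radius r is drawn at 1 + k1 r^2 times it, then the intrinsics apply), "R" (3x3) and "t" (3): a world point X has camera coordinates R X + t. Camera axes: x right, y down, z forward; pixel columns grow to the right and rows downward; lengths in m; the calibration is good to about 2 mm. A picture is of the moment at which its call begins. There is no depth.
A pose or a line that the arm cannot do raises bot.MotionError and nothing moves.
- bot.job_done(): hands the job in; it is judged then, once.
Readings, each from a call of its own:
- bot.current_clock(): time.
- bot.current_joints(): joint angles.
- bot.current_joint_vel(): joint speeds.
- bot.current_effort(): joint torques, N m.
- bot.current_ee_pos(): TCP position.
- bot.current_tool_rot(): TCP orientation.
- bot.current_contact_force(): force on the tool from outside, world axes, zero at the start.
- bot.current_ft_torque(): the same for the moment, N m.
- bot.current_opening(): opening from 0.0 (shut) to 1.0 (fully open).
- bot.current_grip_force(): force on a finger pad.
Only numpy, scipy, OpenCV 4.12 (cv2) and the standard library are available. Lean on these libraries where they do the work, as an engineer would, in place of code of your own. Each camera call takes 0.05 s, during which the arm holds its last target. There are 200 camera calls.

TASK

The upper tray of the white shoe-care shelf stands open because the fat side of its eccentric cam lock is in the way of the lug on the tray's side. Using closed fingertips only, push the cam's lever round until it points straight out to the side, away from the tray, so that the cam's low point faces the tray; then push the tray by the front of its grip until it is fully home, leave the lever where it is, and finish clear of everything. Do not grip, lift or force anything: the two tins ride along in the tray untouched, and the dauber and shoehorn on top stay where they lie.

Things in the scene. Friction and masses are not known exactly. Their poses are not given: they have to be found in the camera images.
- unit: White plastic shelf unit, fixed: 330 mm wide (y), 220 deep (x), top at 187. Origin: on the bench under the middle of its front edge; x points into the unit (the way the tray is pushed), y to the left facing it, z up. A lower tray (with a brush) is fixed 80 mm out, top at 82. A bracket, x -95 to 0, y 105 to 190 mm, top at 147, carries the cam.
- tray (a joint): How far the upper tray is open (m): 0 fully home, 0.12 to 0.135 at the start, at most 0.15. Slides along the unit's x; friction 2.5 N, hard stop at 0, no spring. Inside 190 x 240 mm; walls and front panel reach 164 mm above the bench. Unless the cam is near its low point, the lug on the tray's left side strikes it with the tray about 0.11 open; pushing there only jams it.
- grip_face (a point): Centre of the front face of the tray's grip, a solid white block 80 wide (y) x 30 deep x 25 high mm in the middle of the tray's front panel, 135 to 160 mm above the bench. Moves with the tray. Push it here along the unit's +x; at home the face is 42 mm ahead of the unit's front.
- tray_in (a point): Centre of the upper tray's inner floor, 117 mm above the bench; axes as the unit's. Moves with the tray.
- lug (a point): Middle of the leading (inner) face of the tray's grey lug, a block 30 (x) x 34 (y) x 13 mm, 149.5 to 162.5 mm above the bench, that sticks out of the tray's left side and runs past the cam.
- cam (a joint): Angle of the cam about its upright axis (rad), growing anticlockwise seen from above. 0: low point faces the tray, lever points along the unit's +y, away from the tray. Starts at 2.15 to 2.75, lever slanting over the tray's front: turn it clockwise. Stops at 2.85 and -0.6, none at 0; the lug passes only within about 0.6 of 0. Friction 0.06 N m keeps it where it is left.
- cam_axis (a point): Fixed point on the cam's axis, 207 mm above the bench, at x -40, y 150 mm in the unit's frame. The cam is a grey disc 52 mm across and 16 mm thick (148 to 164 mm above the bench), centred 13 mm off this axis on the side to which the lever points.
- lever_top (a point): Centre of the top of the lever's steel peg, upright, 14 mm across, standing 175 to 207 mm above the bench, 55 mm from the cam's axis at the end of a 14 mm wide flat grey arm (167 to 175 mm above the bench). Pushed from the side with a fingertip.
- tin_large: Dark round tin, 70 mm across, 22 mm high, loose in the upper tray. Origin: centre of its underside.
- tin_small: Dark round tin, 56 mm across, 22 mm high, loose in the upper tray. Origin: centre of its underside.
- dauber: Green plastic dauber (small round polish brush), 130 mm long along its x, 26 mm high, loose on the unit's top. Origin: near its middle, underside.
- shoehorn: Chrome shoehorn, flat, 187 mm long along its x, 42 mm wide, 5 mm thick, loose on the unit's top. Origin: 18 mm from its middle, underside.
Things that resemble listed ones, but are neither listed nor needed, are in the scene too. Leave any orange look-alike of the tin_small alone. What is shaped like the tin_large but brown is not meant.

How it is judged:
On the way, in this order (a step that is already met when the one before it is completed fails the run):
1. the cam is turned to its low point (within 0.3 rad) while the tray is still open in front of the cam (value of joint cam between -0.3 and 0.3 rad and value of joint tray above 0.095 m), for 0.2 s.
2. the tray is pushed fully home with the cam still at its low point (value of joint cam between -0.3 and 0.3 rad and value of joint tray below 0.004 m), for 0.2 s.
At the end, for the whole second after the job is handed in: Upper tray within 4 mm of fully home and at rest, cam within 0.3 rad of its low point, both tins lying flat on the floor of the tray at rest, dauber and shoehorn within 15 mm of where they lay (all of step 2 and velocity of joint tray between -0.01 and 0.01 m/s and x of tin_large in the frame of tray_in between -0.1 and 0.1 m and y of tin_large in the frame of tray_in between -0.125 and 0.125 m and z of each of tin_large, tin_small in the frame of tray_in below 0.008 m and angle between each of tin_large, tin_small's own z axis and vertical below 0.2 rad and linear speed of each of tin_large, tin_small below 0.02 m/s and x of tin_small in the frame of tray_in between -0.1 and 0.1 m and y of tin_small in the frame of tray_in between -0.125 and 0.125 m and distance of each of dauber, shoehorn from where it was at the start of the episode below 0.015 m); the robot touches nothing.
It fails at once if a tin is touched by the fingers, lifted off the tray's floor or tipped (contact force between the fingers and tin_large above 0.5 N or z of any of tin_large, tin_small in the frame of tray_in above 0.02 m or angle between any of tin_large, tin_small's own z axis and vertical above 0.5 rad or contact force between the fingers and tin_small above 0.5 N).
It fails at once if the dauber or the shoehorn is moved more than 20 mm or lifted (distance of any of dauber, shoehorn from where it was at the start of the episode above 0.02 m).
It fails at once if the lever, tray or shelf is gripped or forced (more than 60 N) (contact force between the fingers and unit above 60 N).
It also fails if it takes over 64 s, if anything falls off the work surface, if the arm or the gripper's body presses on something with over 40 N, if the wrist force passes 120 N, or if a joint passes its speed limit or range.

## Working session

There is one attempt and no reset: what is moved stays moved. The work goes in short steps, each a Python script; the robot and the scene stay as the last script left them, time stands still between calls to the robot, and variables do not carry over. Pictures are saved under pics/ and viewed, at most 10 in all, crops included, and the job is handed in when it is done.

```bash
mkdir -p pics
cat > h.py <<'E'
import numpy as np, cv2
from workcell import bot
def cam(n):
    c=bot.read_camera(n); c['pixels']=np.asarray(c['pixels']); return c
def ray(c,u,v):
    d=np.array([(u-c['cx'])/c['fx'],(v-c['cy'])/c['fy']]); s=d.copy()
    for _ in range(20): s=d/(1+c['k1']*(s@s))
    R=np.array(c['R']); return -R.T@np.array(c['t']), R.T@np.array([s[0],s[1],1])
def onz(c,u,v,z):
    o,d=ray(c,u,v); return o+d*(z-o[2])/d[2]
def proj(c,X):
    p=np.array(c['R'])@np.asarray(X)+np.array(c['t']); s=p[:2]/p[2]; s=s*(1+c['k1']*(s@s))
    return np.array([c['fx']*s[0]+c['cx'],c['fy']*s[1]+c['cy']])
def tri(obs):
    A=0;b=0
    for c,u,v in obs:
        o,d=ray(c,u,v); d/=np.linalg.norm(d); P=np.eye(3)-np.outer(d,d); A=A+P; b=b+P@o
    return np.linalg.solve(A,b)
E
python3 - <<'E'
from h import *
import pickle
cs={n:cam(n) for n in("scene","top")}
pickle.dump(cs,open('c0.pkl','wb'))
for n in cs:
    cv2.imwrite(f'pics/{n}0.png',cv2.resize(cs[n]['pixels'],(800,600),interpolation=cv2.INTER_CUBIC)); print(n,ray(cs[n],256,192))
E
```

```text
scene (array([1.14290026, 0.24763876, 0.92068998]), array([-0.54079891, -0.25126829, -0.8029009 ]))
top (array([ 0.51531027, -0.00387621,  0.97822426]), array([ 0.11543533,  0.01059886, -0.9932882 ]))
```

View pics/scene0.png

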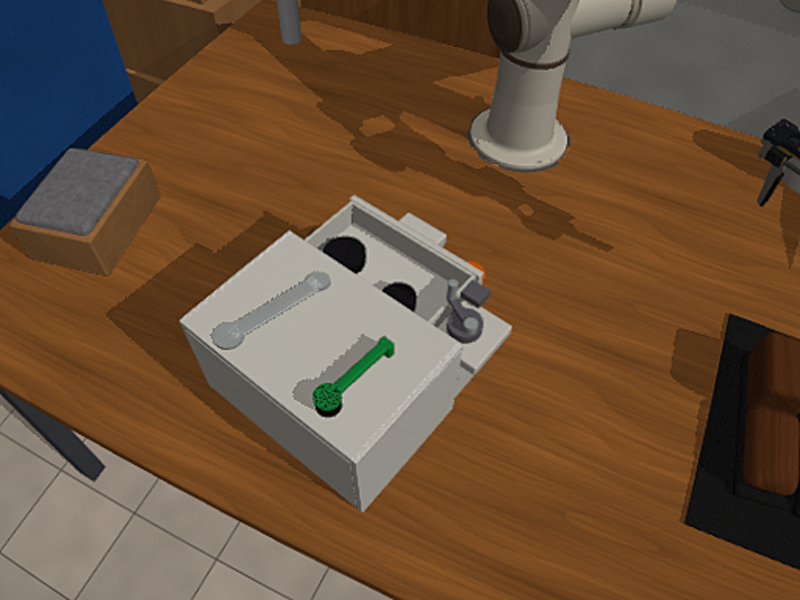

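View pics/top0.png

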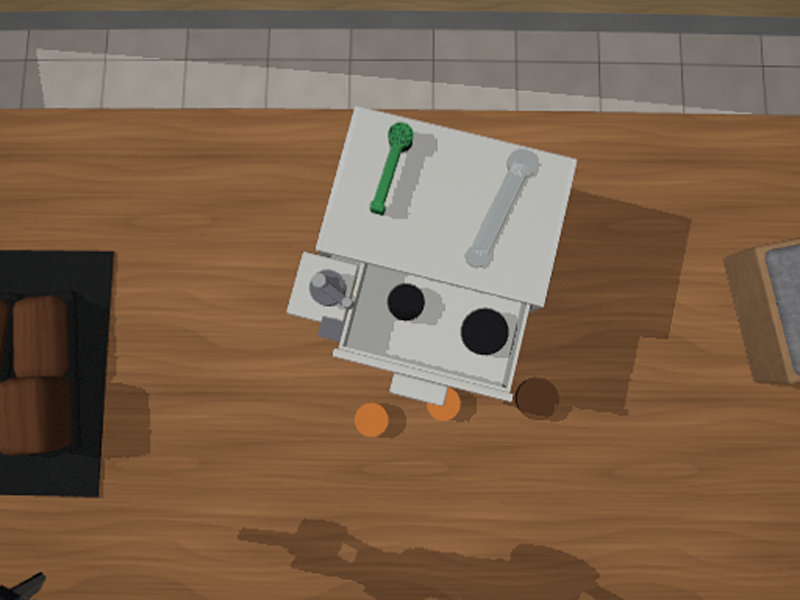

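Scene and top show the shelf, its front facing the robot, with the tray open. The two dark tins are in the tray at top-view (406,301) and (485,331). The orange tins at (371,420) and (443,403) and the brown one at (537,398) are outside on the bench, so they are look-alikes. The cam is at about (327,287). Next I fit the unit's pose and enlarge the cam in both views.

Run:
```python
from h import *
import pickle
cs=pickle.load(open('c0.pkl','rb'))
k=512/800
t,s=cs['top'],cs['scene']
T=[(355,107),(576,159),(546,306),(317,250)]  # backL backR frontR frontL
P=np.array([onz(t,u*k,v*k,.187) for u,v in T]); print(P.round(4)); print([np.linalg.norm(P[i]-P[(i+1)%4]).round(4) for i in range(4)])
src=np.array([[.22,.165],[.22,-.165],[0,-.165],[0,.165]])
M,_=cv2.estimateAffinePartial2D(src,P[:,:2].copy()); yaw=np.arctan2(M[1,0],M[0,0]); print(M,np.hypot(M[0,0],M[1,0]),yaw)
R=np.array([[np.cos(yaw),-np.sin(yaw)],[np.sin(yaw),np.cos(yaw)]]); o=P[:,:2].mean(0)-R@[.11,0]
print('origin',o,yaw); np.savez('unit.npz',R=R,o=o)
for n in cs:
    c=cs[n]; 
    print(n,[(w,proj(c,np.r_[o+R@np.array(q[:2]),q[2]]).round(1)) for w,q in dict(axis=(-.04,.15,.207),bl=(.22,.165,.187),fl=(0,.165,.187),fr=(0,-.165,.187)).items()])
ims=[]
for n in cs:
    c=cs[n]; u,v=proj(c,np.r_[o+R@np.array([-.05,.12]),.18]).astype(int)
    print(n,'crop',u-35,v-35); ims.append(cv2.resize(c['pixels'][v-35:v+35,u-35:u+35],(400,400),interpolation=cv2.INTER_CUBIC))
cv2.imwrite('pics/crop1.png',np.hstack(ims))
```

```text
[[ 0.8877  0.0733  0.187 ]
 [ 0.8132 -0.2444  0.187 ]
 [ 0.6013 -0.198   0.187 ]
 [ 0.6766  0.122   0.187 ]]
[np.float64(0.3264), np.float64(0.217), np.float64(0.3288), np.float64(0.2167)]
[[ 0.96489263  0.22362416  0.63856631]
 [-0.22362416  0.96489263 -0.03716247]] 0.9904673407995636 -0.22773994984471055
origin [ 0.6375448  -0.03692573] -0.22773994984471055
scene [('axis', array([301.8, 197.3])), ('bl', array([227.9, 295. ])), ('fl', array([295.9, 218.4])), ('fr', array([183.8, 146.1]))]
top [('axis', array([202.6, 178.5])), ('bl', array([226.9,  67.9])), ('fl', array([202.1, 160.8])), ('fr', array([349.3, 196.3]))]
scene crop 257 159
top crop 181 152
```

View pics/crop1.png

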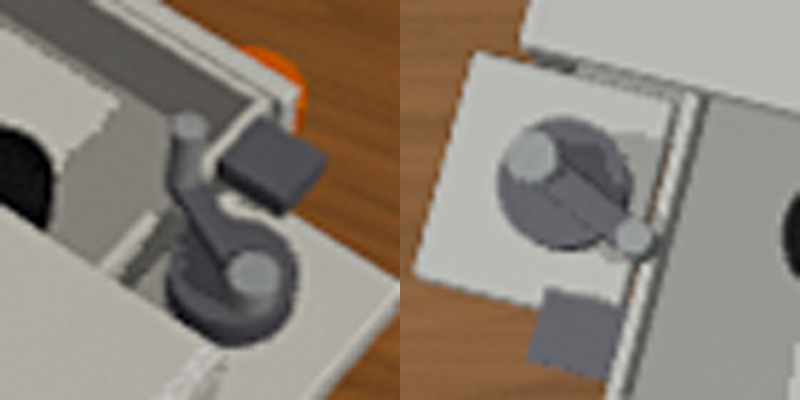

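The crop's left half (scene view) shows the peg top at crop (188,127) and the axis boss at (255,275). Its right half (top view) shows the peg at (633,238), the boss at (532,155) and the lug at (575,335). I triangulate these.

Run:
```python
from h import *
import pickle
cs=pickle.load(open('c0.pkl','rb')); U=np.load('unit.npz'); R,o=U['R'],U['o']; t,s=cs['top'],cs['scene']
f=.175; k=.64
S=lambda u,v:(s,257+u*f,159+v*f); T=lambda u,v:(t,181+(u-400)*f,152+v*f)
def show(n,X): print(n,X.round(4),'unit',(R.T@(X[:2]-o)).round(4),X[2].round(4))
show('peg',tri([S(188,127),T(633,238)])); show('boss',tri([S(255,275),T(532,155)]))
show('peg207',onz(*T(633,238),.207)); show('peg207s',onz(*S(188,127),.207))
show('lug top',onz(*T(575,322),.1625))
for n,p in dict(fl=(337,352),fr=(512,397)).items(): show('panel '+n,onz(t,p[0]*k,p[1]*k,.164))
for n,p in dict(gl=(391,390),gr=(444,404)).items(): show('grip '+n,onz(t,p[0]*k,p[1]*k,.16))
show('grip corner tri',tri([(s,405*k,216*k),(t,451*k,386*k)]))
for n,p in dict(tinS=(406,301),tinL=(485,331)).items(): show(n,onz(t,p[0]*k,p[1]*k,.139))
# unit top-corner height check
show('fl corner',tri([(s,290*k,233*k),(t,546*k,306*k)])); show('bl',tri([(s,361*k,463*k),(t,355*k,107*k)]))
for z in(.1,.25):
  print(bot.inverse_kinematics([.45,-.05,z],[np.pi,0,0]))
print(bot.current_tool_rot(),bot.current_opening())
```

```text
peg [0.6008 0.0774 0.2036] unit [-0.0616  0.1031] 0.2036
boss [0.6354 0.121  0.1759] unit [-0.0377  0.1534] 0.1759
peg207 [0.6006 0.0767 0.207 ] unit [-0.0617  0.1023] 0.207
peg207s [0.6032 0.0785 0.207 ] unit [-0.0595  0.1047] 0.207
lug top [0.5723 0.1032 0.1625] unit [-0.0952  0.1218] 0.1625
panel fl [0.5347 0.0931 0.164 ] unit [-0.1295  0.1035] 0.164
panel fr [ 0.4748 -0.1541  0.164 ] unit [-0.1321 -0.1509] 0.164
grip gl [0.4823 0.0159 0.16  ] unit [-0.1632  0.0164] 0.16
grip gr [ 0.4637 -0.059   0.16  ] unit [-0.1644 -0.0608] 0.16
grip corner tri [ 0.4863 -0.0599  0.1712] unit [-0.1421 -0.0565] 0.1712
tinS [ 0.6115 -0.0038  0.139 ] unit [-0.0329  0.0264] 0.139
tinL [ 0.5687 -0.1199  0.139 ] unit [-0.0484 -0.0964] 0.139
fl corner [ 0.601  -0.1971  0.1783] unit [ 0.0006 -0.1643] 0.1783
bl [0.8884 0.0767 0.1827] unit [0.2187 0.1673] 0.1827
[-3.78669081e-01 -3.73340164e-02  2.04164568e+00 -4.44089210e-16
  1.13728099e+00  1.19212725e+00]
[-3.78669081e-01 -1.93336709e-01  1.87416995e+00 -4.44089210e-16
  1.46075941e+00  1.19212725e+00]
[-7.09629035e-01 -3.05970714e+00  2.39478502e-03] 1.001493831883899
```

The peg is at unit (-0.0615, 0.103), so the cam angle is about 2.7, and the grip face is at x -0.164, so the tray is about 0.122 open. I close the fingers, go above the push start and take one close look.

```bash
cat >> h.py <<'E'
U=np.load('unit.npz'); UR,UO=U['R'],U['o']; YAW=np.arctan2(UR[1,0],UR[0,0])
def W(x,y,z): return np.r_[UO+UR@np.array([x,y]),z]
def rv(psi): return np.pi*np.array([np.cos(psi/2),np.sin(psi/2),0])  # tool down, tool x at world angle psi
AX=np.array([-.039,.151])
def tcp(a,gap,z):
    r=np.array([-np.sin(a),np.cos(a)]); t=np.array([np.cos(a),np.sin(a)])
    return W(*(AX+.055*r-(.017+gap)*t),z), rv(a+YAW)
E
python3 - <<'E'
from h import *
bot.set_gripper(0.0,10)
p=np.array(bot.current_ee_pos()); bot.line_to([p[0],p[1],.30])
P,r=tcp(2.70,.009,.29); print(P); bot.goto(P,r)
c=cam('wrist'); import pickle; pickle.dump(c,open('w1.pkl','wb')); cv2.imwrite('pics/w1.png',c['pixels'])
print(bot.current_clock(),bot.current_joints(),bot.current_opening(),'peg',proj(c,W(-.0615,.103,.207)),'axis',proj(c,W(-.04,.15,.175)),'tcp drop',proj(c,np.r_[P[:2],.19]))
E
```

```text
[0.61990874 0.0597156  0.29      ]
4.3083 [-9.60571358e-02  2.44063969e-01  1.35051789e+00  2.28721685e-04
  1.54685286e+00 -9.99062873e-01] 0.0025876191893276107 peg [256.56817791 174.29678174] axis [304.46771051 168.82915399] tcp drop [254.49000968 196.06906772]
```

View pics/w1.png

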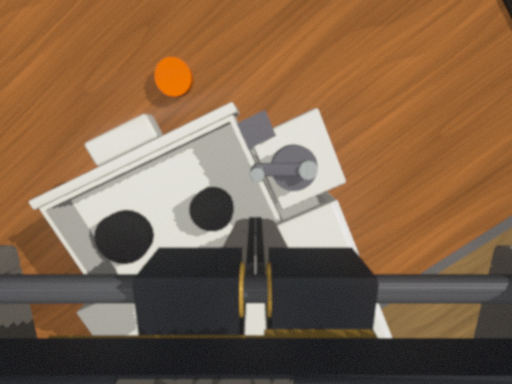

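The wrist view shows the peg at (258,174), against a prediction of (256.6,174.3), and the axis boss at (308,170), against (304.5,168.8). They agree to about 2 mm. Now I descend and sweep the lever.

Run:
```python
from h import *
P,r=tcp(2.70,.009,.192); bot.line_to(P,max_speed=.08)
print(bot.current_contact_force())
fm=0
for a in np.r_[2.70,np.arange(2.55,0,-.15),0.0]:
    P,r=tcp(a,0,.192); bot.line_to(P,r,max_speed=.05)
    f=np.array(bot.current_contact_force()); fm=max(fm,np.linalg.norm(f)); 
    if np.linalg.norm(f)>15: print('stop',a,f);break
print('max',fm,bot.current_contact_force(),bot.current_clock())
P,r=tcp(0,.03,.192); bot.line_to(P,max_speed=.08)
P[2]=.28; bot.line_to(P)
g=W(-.23,-.023,.28); bot.line_to(g)
c=cam('top'); import pickle; pickle.dump(c,open('t2.pkl','wb'))
u,v=proj(c,W(-.06,.12,.18)).astype(int); print(u-60,v-45,'peg@0',proj(c,W(-.04,.205,.207)),'axis',proj(c,W(-.04,.15,.176)),bot.current_clock())
cv2.imwrite('pics/t2.png',cv2.resize(c['pixels'][v-45:v+45,u-60:u+60],(800,600),interpolation=cv2.INTER_CUBIC))
```

```text
[-0.48261256  0.37244498 -0.01299439]
max 1.618132936364896 [-0.02773517  0.14810851 -0.79282349] 11.8667
155 147 peg@0 [177.75167694 172.48788974] axis [204.77807946 180.65438523] 15.125
```

View pics/t2.png

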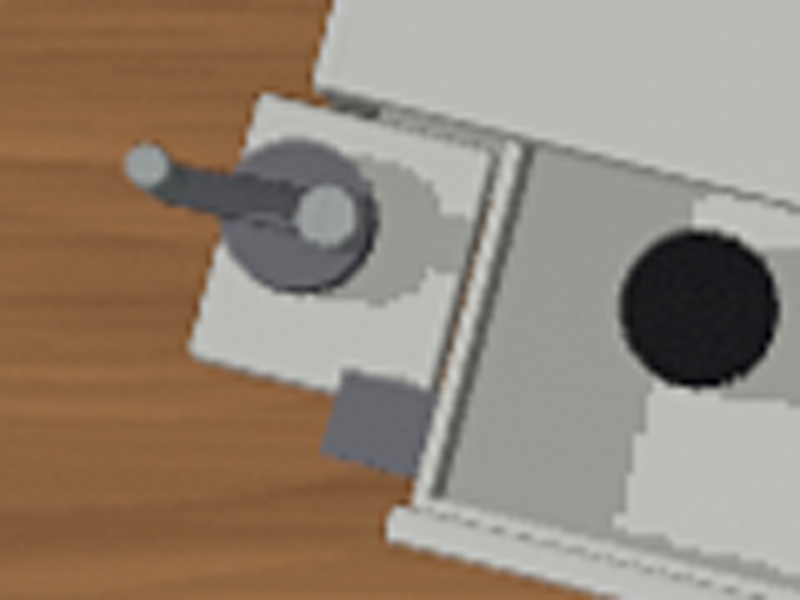

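The lever points straight out to the side: the peg is at (177.2,171.8), against (177.8,172.5) predicted for angle 0. The tray is still open, with the lug in front of the cam. Now I push the tray home, watching the force.

Run:
```python
from h import *
y=-.023; z=.143
bot.line_to(W(-.23,y,.28),rv(YAW))
bot.line_to(W(-.23,y,z),max_speed=.12)
x=UR[:,0]
f0=np.array(bot.current_contact_force()); F=lambda:-(np.array(bot.current_contact_force())-f0)[:2]@x
bot.line_to(W(-.185,y,z),max_speed=.05)
log=[]
xs=np.r_[np.arange(-.180,-.062,.008),np.arange(-.060,-.040,.0015)]
for X in xs:
    bot.line_to(W(X,y,z),max_speed=.03); f=F(); log.append((round(X,4),round(f,1)))
    if f>12: break
print(log); bot.hold(.4); print(F(),bot.current_ee_pos(),UR.T@(np.array(bot.current_ee_pos())[:2]-UO),bot.current_clock())
```

```text
[(np.float64(-0.18), np.float64(0.4)), (np.float64(-0.172), np.float64(0.2)), (np.float64(-0.164), np.float64(-0.1)), (np.float64(-0.156), np.float64(0.8)), (np.float64(-0.148), np.float64(1.3)), (np.float64(-0.14), np.float64(1.8)), (np.float64(-0.132), np.float64(-0.3)), (np.float64(-0.124), np.float64(0.7)), (np.float64(-0.116), np.float64(1.5)), (np.float64(-0.108), np.float64(1.4)), (np.float64(-0.1), np.float64(0.4)), (np.float64(-0.092), np.float64(0.2)), (np.float64(-0.084), np.float64(0.5)), (np.float64(-0.076), np.float64(0.1)), (np.float64(-0.068), np.float64(0.9)), (np.float64(-0.06), np.float64(0.8)), (np.float64(-0.0585), np.float64(1.6)), (np.float64(-0.057), np.float64(2.1)), (np.float64(-0.0555), np.float64(2.1)), (np.float64(-0.054), np.float64(2.6)), (np.float64(-0.0525), np.float64(1.6)), (np.float64(-0.051), np.float64(5.3)), (np.float64(-0.0495), np.float64(10.2)), (np.float64(-0.048), np.float64(16.1))]
15.781742004135179 [ 0.58239058 -0.04776834  0.14291942] [-0.05128208 -0.02301517] 26.6833
```

The force rises steeply at x = -0.051, which is the hard stop expected at home. I back off and check.

Run:
```python
from h import *
bot.line_to(W(-.11,-.023,.143),max_speed=.06); bot.line_to(W(-.20,-.023,.143)); bot.line_to(W(-.22,-.023,.28))
c=cam('top'); u,v=proj(c,W(-.02,.02,.18)).astype(int)
cv2.imwrite('pics/t3.png',cv2.resize(c['pixels'][v-90:v+90,u-120:u+120],(800,600),interpolation=cv2.INTER_CUBIC))
print(u-120,v-90,'grip face ends home',[proj(c,W(-.042,y,.16)) for y in(.017,-.063)],'peg@0',proj(c,W(-.04,.205,.207)),bot.current_clock())
```

```text
144 95 grip face ends home [array([262.96732428, 196.48763608]), array([297.77032486, 204.94551707])] peg@0 [177.75167694 172.48788974] 29.7417
```

View pics/t3.png

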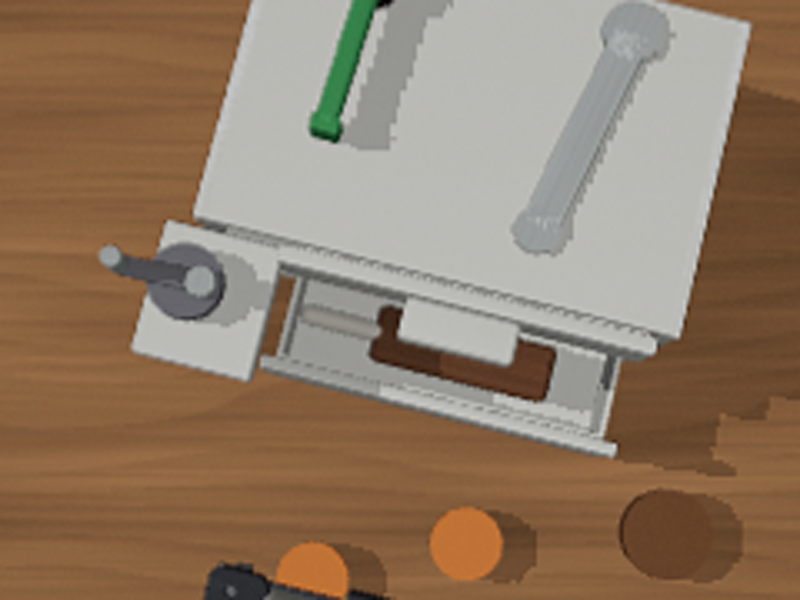

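The tray is home: the grip's front-left corner is near (264,197) against the predicted (263,196.5). The peg is unmoved at (177,172), and the dauber and shoehorn are undisturbed. I hand in.

```bash
python3 -c "
from h import *
bot.hold(.3); print(bot.current_contact_force()); print(bot.job_done())"
```

```text
[0.10988227 1.11913079 0.10618788]
the job is handed in; nothing more can be done
None
```

I turned the cam lever to its low point, pushed the tray home against its stop, and handed the job in with the arm clear at about 30 s of the 64 s allowed; no pass or fail result came back.

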